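# Latch the contact head onto the board

## Robot

A 6-joint arm with a two-finger parallel gripper is mounted at the origin on the work surface. World frame = base frame: x ahead of the robot, y to its left, z up, the work surface at z = 0. Lengths are in mm, angles in rad, forces in N, time in s.
With the tool pointing down it reaches from about 300 to 775 mm from the base axis. Payload 14.6 kg.
Tool frame: the origin (TCP) lies at the very end of the fingers, on their centre line; the grasp point (between the pads) lies 19 mm behind it; z points along the fingers, y is the line along which they close (so a half turn about z gives the same grasp; the last joint's range is limited). The gripper opens to 94 mm and grips with 3 to 60 N. Pads are 16 mm wide; open, the fingers measure 119 mm over their backs; the gripper's body (75 mm by 177 mm) begins 78 mm behind the grasp point.
Start: joints at [-1.221, 0.3, 1.521, -0, 1.321, -0.067], TCP at [222.652, -502.907, 205.446] pointing down, gripper open.
Joint ranges: [-3.03, 3.03], [-0.79, 2.21], [0.23, 2.52], [-1.04, 4.18], [0, 3.07], [-2.55, 2.55]. Speed limits (rad/s): [2.22, 2.22, 2.57, 3.14, 3.14, 3.14].

## Interface

Orientations are given as [roll, pitch, yaw] about the fixed x, y, z axes, in that order (R = Rz(yaw) Ry(pitch) Rx(roll)).
In Python, from cell import manip, optics gives the robot as it stands.
- The arm moves only by the shell command python3 -m crank 'ROWS' [FORCE]. ROWS is JSON, a list of rows, each a list of 7 numbers: the opening in per cent of the stroke, from 0 (shut) to 100 (fully open), then the shift along the tool's x, y, z in mm, then the turn, a rotation vector about the tool's x, y, z in rad. A call has 1 to 10 rows; each row is the pose to reach, as a shift and turn from the pose commanded when the call began, along the tool's axes at that moment; what a row does not reach only later rows make up. A row lasts 1/10 s, in which the tool goes at most 50 mm and 8.59 degrees, less where a joint would pass 70% of its speed; a pose out of reach is approached as far as the arm can. A call with a gripper value outside its range is refused whole. The fingers move at their own pace and stop on an object; FORCE is the grip in N (left out, the last holds). Time passes only in rows, so rows that repeat a pose let the fingers close. It gives the time, the measured TCP pose, the force, the opening and the grip force at its end, in the units of the state.
- manip.read_state(): the state, without advancing time (a new reading comes with each control period).
- optics.camera(name): name is "scene" or "top"; returns (picture, depth): 384x512x3 uint8, red, green, blue; 384x512 float32, mm along the optical axis (not along the pixel's ray), 0 where there is no reading.
- optics.calibration(name): a dict with "camera_matrix" (3x3 intrinsics, pixels), "R" (3x3) and "t" (3): a world point X has camera coordinates R X + t. Camera axes: x right, y down, z forward; pixel columns grow to the right and rows downward; lengths in mm; the calibration is good to about 2 mm. A picture is of the moment at which its call begins. calibration takes no time and is no camera call.
- manip.sign_off(): hands the job in; it is judged then, once.
The state is a dict: "clock": time; "joints": joint angles; "qd": joint speeds; "effort": joint torques, N m; "eef_pos": TCP position; "eef_rot": TCP orientation; "wrist_force": force on the tool from outside, world axes, zero at the start; "moment": the same for the moment, N m; "finger_gap": finger opening in mm; "finger_force": force on a finger pad.
Only numpy, scipy, OpenCV 4.12 (cv2) and the standard library are available. Lean on these libraries where they do the work, as an engineer would, in place of code of your own. Each camera call takes 0.05 s, during which the arm holds its last target. There are 200 camera calls.

## Task

On the board test jig, take the latch's yellow knob, lay its brass claw over the steel keeper of the sliding contact head, feeling for the slot with only a light touch (no more than about 10 N) so that the claw drops in and hooks, then swing the red-ended lever down over centre until it lies fully home, holding the head drawn in towards the board. Never jam the claw hard onto the keeper or push hard on the head, leave the board in its nest, disturb nothing else on the bench, and let go.

Things in the scene. Friction and masses are not known exactly. Their poses are not given: they have to be found in the camera images.
- jig: aluminium test jig screwed to the bench, base 245 x 150 x 20 mm, origin at the centre of its underside, z up. The draw latch lies in its x-z plane (y = 0): lever pivot at x = -10, z = 60 mm, keeper on the +x side. A steel bracket, top at z = 74 mm, stands at the pivot; the lever's rest, top at z = 54 mm, at x = -55 mm
- lever_pivot (a point): axis of the lever's hinge, along the jig's y, 60 mm above the bench
- lever (a joint): steel lever's angle: 0 = level towards the jig's -x, fully home on its stop; grows as it rises, 1.57 upright, stop at 2.2 leaning to the keeper. When slack it stays where left. With the claw hooked it resists closing (up to about 6 N at the bar), is dead centre near 0.3, may stick between 0.3 and 0.1, and from below 0.1 the tension holds it home
- lever_bar (a point): middle of the red cross bar at the lever's free end, 85 mm from the pivot: a cylinder 14 mm in diameter and 24 mm long along the jig's y. Pinch it on its two end faces (fingers closing along the jig's y); it turns freely on its pin as the lever swings
- claw (a joint): angle of the claw relative to the lever (rad); its pitch above level is claw minus lever (positive = nose raised). Friction holds it where it is put when let go; led by its knob it moves with under 4 N
- claw_hinge (a point): where the claw is hinged on the lever, 18 mm from the lever's pivot: with the lever at angle t it lies, in the jig's x and z from the lever pivot, at -18 cos(t - 0.4) and +18 sin(t - 0.4) mm, so it circles over the pivot as the lever swings
- claw_knob (a point): middle of the claw's yellow knob: cylinder 12 mm in diameter, 30 mm long along the jig's y. Pinch its end faces (fingers closing along the jig's y) to lead the claw; it turns freely on its pin, the loose lever follows. Claw level: 42 mm along, 40 mm above claw_hinge. The brass nose, 4 mm thick, 14 mm wide, ends 34 mm below the knob; see claw_strap
- head (a joint): travel of the grey contact head (128 mm wide) from its rest, in m, positive when drawn in towards the board (the jig's -x); 0 to 0.017. A spring pushes it back out with 9 N plus 0.6 N per mm. Properly latched it stands 3 to 12 mm in
- keeper (a point): centre of the top near edge of the slot in the head's steel keeper, 67 mm above the bench; moves with the head. On the jig's -x side of it a flat deck 26 mm long, 24 mm wide, at the same height; on the far side the slot, 8.5 mm wide, 13 mm deep, then a back stop 8 mm higher than the deck. The nose slid forward on the deck drops in; pulled back it catches the slot's near wall
- claw_strap (a point): point on the claw's strap 24 mm straight below the knob (claw level), at mid thickness of the strap (5 mm). From here the brass hook runs out along the strap; its nose points down, 7.5 mm below the strap's underside. The nose's inner face is 25.5 to 34.5 mm along from this point: screw-set somewhere in that range, different every time, not measured
- board: green circuit board, 30 x 126 x 4 mm, lying loose in the jig's nest under the claw, underside centre is its origin; to be left there
- bin_a: black parts bin 100 x 140 x 60 mm, origin under its centre; bystander, leave alone
- bin_b: black parts bin 100 x 140 x 60 mm, origin under its centre; bystander, leave alone
- boards: stack of green boards 120 x 90 x 50 mm, origin under its centre; bystander, leave alone
- pliers: green-handled pliers about 165 mm long, origin near its joint; bystander, leave alone
- spool: orange solder spool, 54 mm diameter, 40 mm high, origin under its centre; bystander, leave alone
- driver: screwdriver lying down, origin underneath; bystander, leave alone
- flux: small white bottle 36 mm diameter, 80 mm high, origin under its centre; bystander, leave alone

How it is judged (in metres and radians):
On the way:
1. the claw is hooked and draws the head while the lever is still up (value of joint head above 0.001 m and value of joint lever above 0.5 rad).
At the end, for the whole second after the job is handed in: the lever is home (below 0.08 rad) and stays there, the claw holds the head drawn in by more than 1.5 mm, head and lever are at rest, the board is within 10 mm of where it lay (value of joint lever below 0.08 rad and value of joint head above 0.0015 m and not (velocity of joint head above 0.005 m/s) and velocity of joint lever below 0.05 rad/s and distance of board from where it was at the start of the episode below 0.01 m); the robot touches nothing.
It fails at once if the claw is jammed onto the keeper with more than 15 N before it draws the head (contact force between hook and head above 15 N and value of joint head below 0.0005 m).
It fails at once if the hooked claw is strained with more than 28 N (contact force between hook and head above 28 N).
It fails at once if the robot pushes on the contact head with more than 15 N (contact force between the arm and head above 15 N).
It fails at once if the board is knocked out of its nest (moved more than 10 mm) (distance of board from where it was at the start of the episode above 0.01 m).
It fails at once if a bystander is moved more than 20 mm (distance of any of bin_a, bin_b, boards, pliers, spool, driver, flux from where it was at the start of the episode above 0.02 m).
It also fails if it takes over 67 s, if anything falls off the work surface, if the arm or the gripper's body presses on something with over 40 N, if the wrist force passes 120 N, or if a joint passes its speed limit or range.

## Working session

There is one attempt and no reset: what is moved stays moved. The work goes in short steps, Python scripts to look and compute and a shell command to move; the robot and the scene stay as the last step left them, time stands still between calls to the robot, and variables do not carry over. Pictures are saved under pics/ and viewed, at most 10 in all, crops included, and the job is handed in when it is done.

```bash
mkdir -p pics; python3 - <<'E'
from cell import manip, optics
import numpy as np, cv2
for n in("scene","top"):
    p,d=optics.camera(n); c=optics.calibration(n); np.savez(n+"0.npz",p=p,d=d)
    cv2.imwrite(f"pics/{n}0.png",p[:,:,::-1]); print(n,c)
print(manip.read_state())
E
```

```text
scene {'camera_matrix': array([[481.42855285,   0.        , 256.71468825],
       [  0.        , 481.42855285, 189.31179363],
       [  0.        ,   0.        ,   1.        ]]), 'R': array([[ 0.18651015,  0.98222701,  0.02107305],
       [ 0.68980665, -0.11565055, -0.71469695],
       [-0.69955754,  0.14783457, -0.69911672]]), 't': array([ -88.66264722, -295.53526369, 1815.7628713 ])}
top {'camera_matrix': array([[458.49034602,   0.        , 259.07958874],
       [  0.        , 458.49034602, 198.91230419],
       [  0.        ,   0.        ,   1.        ]]), 'R': array([[-0.01854996, -0.99981202, -0.00564068],
       [-0.99008465,  0.01915459, -0.13915991],
       [ 0.1392418 ,  0.00300334, -0.99025386]]), 't': array([-1.37734511e+00,  5.64443706e+02,  1.46133255e+03])}
{'clock': 0.1, 'joints': array([-1.22057627e+00,  3.00432723e-01,  1.52151202e+00,  1.47779594e-05,
        1.32069912e+00, -6.65763931e-02]), 'qd': array([ 0.00114686, -0.00099624, -0.00049902,  0.00159636,  0.00154692,
        0.00044902]), 'effort': array([ 2.21737464e-03, -5.32644582e+01, -3.53281903e+01,  7.10275839e-02,
        2.35299126e-02, -6.33047534e-05]), 'eef_pos': array([ 222.59089728, -502.68980163,  204.93659499]), 'eef_rot': array([-3.14054473e+00, -8.42165875e-05,  4.16792738e-01]), 'wrist_force': array([ 0.13481203,  0.16758137, -0.24299749]), 'moment': array([-0.00781632,  0.01234508,  0.00148931]), 'finger_force': 0.0, 'finger_gap': 93.82891848927993}
```

View pics/scene0.png

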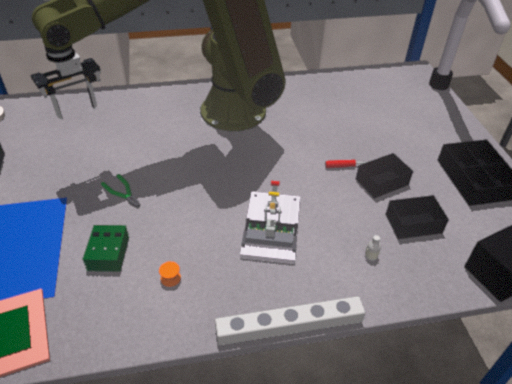

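View pics/top0.png

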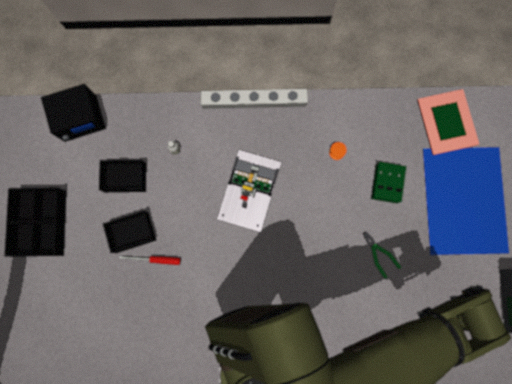

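The scene view shows the jig at (272,225), with the red bar at (275,184) and the yellow knob at (273,194). In the top view the jig is at (250,190), with its lever end towards the robot. Next I'll triangulate the colours and zoom in.

```bash
cat > h.py <<'E'
import numpy as np, cv2
from cell import manip, optics
C={n:optics.calibration(n) for n in("scene","top")}
def ray(n,u,v):
    c=C[n]; K=c["camera_matrix"]; R=c["R"]
    return -R.T@c["t"], R.T@np.linalg.solve(K,[u,v,1.])
def onz(n,u,v,z):
    o,d=ray(n,u,v); return o+d*(z-o[2])/d[2]
def tri(us,ut):
    A=np.zeros((3,3));b=np.zeros(3);L=[]
    for n,u in(("scene",us),("top",ut)):
        o,d=ray(n,*u); d=d/np.linalg.norm(d); P=np.eye(3)-np.outer(d,d); A+=P;b+=P@o; L.append((P,o))
    x=np.linalg.solve(A,b); return x,[round(float(np.linalg.norm(P@(x-o))),1) for P,o in L]
def proj(n,X):
    c=C[n]; q=c["camera_matrix"]@(c["R"]@np.asarray(X)+c["t"]); return q[:2]/q[2]
def masks(p):
    h=cv2.cvtColor(p,cv2.COLOR_RGB2HSV); H,S,V=[h[:,:,i].astype(int) for i in range(3)]
    return {"red":((H<6)|(H>172))&(S>150)&(V>90),"yel":(H>21)&(H<33)&(S>130)&(V>110)}
def blobs(p,box):
    x0,y0,x1,y1=box; r={}
    for k,m in masks(p).items():
        n,l,s,c=cv2.connectedComponentsWithStats(m[y0:y1,x0:x1].astype(np.uint8))
        r[k]=[(int(s[i,4]),(c[i]+[x0,y0]).round(1).tolist()) for i in range(1,n)]
    return r
E
python3 - <<'E'
from h import *
B={"scene":(230,170,320,275),"top":(205,140,295,240)}
ims=[]
for n in B:
    p=np.load(n+"0.npz")["p"]; print(n,blobs(p,B[n]))
    x0,y0,x1,y1=B[n]; ims.append(cv2.resize(p[y0:y0+100,x0:x0+90],None,fx=4.4,fy=5,interpolation=cv2.INTER_CUBIC))
    # white/light plate contours
    g=cv2.cvtColor(p,cv2.COLOR_RGB2GRAY)[y0:y1,x0:x1]
    print(np.median(g))
    m=(g>165).astype(np.uint8)
    cs,_=cv2.findContours(m,cv2.RETR_EXTERNAL,cv2.CHAIN_APPROX_SIMPLE)
    for c in cs:
        if cv2.contourArea(c)>100: print(cv2.contourArea(c),(cv2.boxPoints(cv2.minAreaRect(c))+[x0,y0]).round(1).tolist())
cv2.imwrite("pics/crop.png",np.hstack(ims)[:,:,::-1])
E
```

```text
scene {'red': [(21, [274.9, 182.4])], 'yel': [(30, [273.8, 193.2])]}
159.0
474.5 [[238.8, 254.1], [239.8, 244.1], [295.9, 249.9], [294.9, 259.9]]
1086.5 [[245.5, 218.4], [248.8, 188.6], [301.4, 194.5], [298.1, 224.2]]
top {'red': [(19, [244.0, 197.3])], 'yel': [(39, [247.0, 187.5])]}
133.0
1426.0 [[216.5, 218.6], [227.6, 182.7], [271.2, 196.1], [260.1, 232.0]]
319.5 [[235.9, 158.1], [238.2, 149.5], [280.7, 161.3], [278.4, 169.9]]
```

View pics/crop.png

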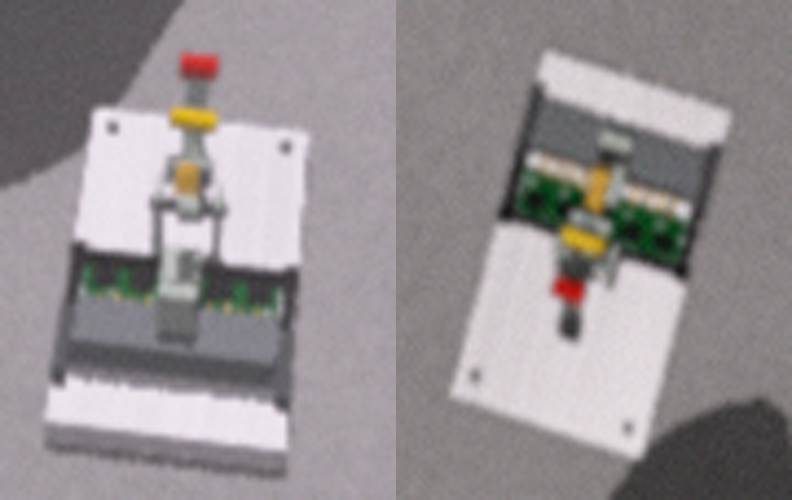

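The crop shows the lever standing up, with the red bar highest, and the claw knob above the lever. The keeper is out along jig +x, and the clear plate is at the −x end. Now I'll compute the geometry.

```bash
python3 - <<'E'
from h import *
red=tri((274.9,182.4),(244.0,197.3)); yel=tri((273.8,193.2),(247.0,187.5)); print("red",red,"yel",yel)
a,b,c,d=[onz("top",*u,20)[:2] for u in((216.5,218.6),(260.6,232.5),(281,161.5),(238,149.5))]
print("corners",a,b,c,d,"sizes",np.linalg.norm(b-a),np.linalg.norm(c-b),np.linalg.norm(d-c))
print("ctr",(a+b+c+d)/4)
sc=[onz("scene",*u,20)[:2] for u in((248.8,188.6),(301.4,194.5),(295.9,249.9),(239.8,244.1))]
print("scene corners",sc,"ctr",sum(sc)/4)
x=(c+d-a-b);x/=np.linalg.norm(x);print("yaw",np.arctan2(x[1],x[0]))
x=(d-c+a-b);print("yaw2",np.arctan2(x[1],x[0])-np.pi/2)
ctr=(a+b+c+d)/4
for n,q in(("red",red),("yel",yel)):
    v=q[0][:2]-ctr; yw=np.arctan2(*( (c+d-a-b)[::-1])); print(n,v@[np.cos(yw),np.sin(yw)],v@[-np.sin(yw),np.cos(yw)])
E
```

```text
red (array([555.41661051,  33.18147379, 143.9481695 ]), [0.3, 0.3]) yel (array([587.04841836,  23.77648716, 134.39964763]), [0.4, 0.4])
corners [504.21157671 129.61070919] [455.64560413 -14.93570334] [692.31358766 -87.86467389] [736.45821416  55.85721533] sizes 152.48711116182892 247.64969044340876 150.348693010149
ctr [597.15724567  20.66688682]
scene corners [array([442.74956097, -19.15939441]), array([494.89094313, 135.30424294]), array([701.25075361,  66.14720413]), array([655.03077054, -82.16701195])] ctr [573.48050706  25.03126018]
yaw -0.30316975333578317
yaw2 -0.31116469358336296
red -43.573243163856915 -0.5176783508562005
yel -10.576175424849705 -0.050172126316454346
```

Checks: jig 152×248 mm at z = 20 (should be 150×245), centre (597, 21), yaw −0.306. The bar and knob are both within 1 mm of the y = 0 plane. The lever is at about 1.18 rad and the claw is pitched up by about 0.6 rad. Moving over the knob now.

```bash
python3 -m crank '[[70,45,-27,0,0,0,0],[70,90,-55,0,0,0,0],[70,135,-82,0,0,0,0],[70,180,-110,0,0,0,0],[70,225,-137,0,0,0,0],[70,270,-165,0,0,0,0],[70,315,-192,0,0,0,0],[70,360,-220,0,0,0,0],[70,405,-247,0,0,0,0],[70,450,-275,0,0,0,0]]' 10
python3 -m crank '[[60,45,-27,0,0,0,0.14],[60,90,-55,0,0,0,0.28],[60,96.5,-59,0,0,0,0.42],[60,96.5,-59,0,0,0,0.56],[60,96.5,-59,0,0,0,0.7],[60,96.5,-59,0,0,0,0.723],[60,96.5,-59,0,0,0,0.723],[60,96.5,-59,0,0,0,0.723]]'
python3 - <<'E'
from h import *
cv2.setNumThreads(1)
s=manip.read_state(); print(s["clock"],s["eef_pos"],s["eef_rot"],s["wrist_force"])
p=np.load("top0.npz")["p"]; q=np.load("scene0.npz")["p"]; dq=np.load("scene0.npz")["d"]
ctr=np.array([597.2,20.7]); yw=-0.306; ex=np.array([np.cos(yw),np.sin(yw)]); ey=np.array([-ex[1],ex[0]])
# rectify z=67 plane at 1mm/px: X jig 0..110, Y -40..40
for n,im in(("top",p),("scene",q)):
    X,Y=np.meshgrid(np.arange(-20,120,.25),np.arange(-35,35,.25))
    M=np.array([proj(n,[*(ctr+x*ex+y*ey),67]) for x,y in zip(X[0::1].ravel(),Y.ravel())],np.float32).reshape(*X.shape,2)
    o=cv2.remap(im,M[...,0],M[...,1],cv2.INTER_CUBIC); cv2.imwrite(f"r_{n}.png",o[:,:,::-1])
a=cv2.imread("r_top.png");b=cv2.imread("r_scene.png");o=np.vstack([a,b])
for x in range(-20,120,20): cv2.putText(o,str(x),((x+20)*4,10),0,.35,(0,0,255)); cv2.line(o,((x+20)*4,12),((x+20)*4,560),(0,0,255),1)
cv2.imwrite("pics/rect.png",o)
E
```

```text
clock: 1.1
eef_pos: [508.1, -89.8, 205.4]
eef_rot: [-3.142, 0.0, 0.417]
wrist_force: [0.2, -1.2, 0.2]
finger_gap: 65.7
finger_force: 0.0
clock: 1.9
eef_pos: [571.6, 1.0, 205.4]
eef_rot: [-3.142, 0.0, -0.303]
wrist_force: [-0.0, 0.6, -0.4]
finger_gap: 56.2
finger_force: 0.0
1.9 [571.58832365   1.0344448  205.40472824] [-3.14157972e+00  1.83311534e-04 -3.03326082e-01] [-5.03610743e-04  5.75719658e-01 -4.44946447e-01]
```

View pics/rect.png

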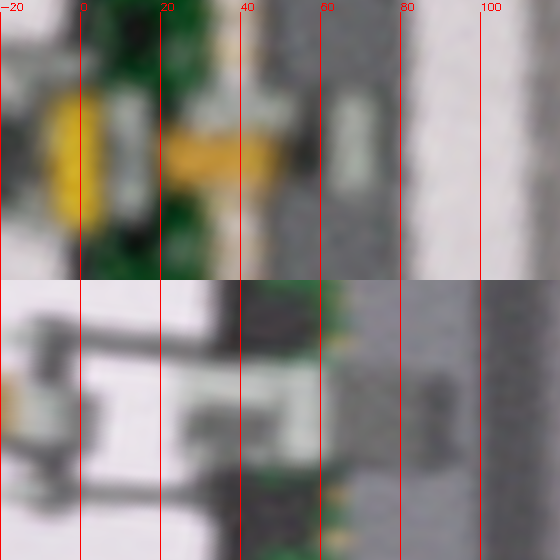

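On the z = 67 plane the top view shows the deck from about x = 26 to 52, the slot from 52 to 60, and the back stop beyond. That puts the keeper at jig x ≈ 52. The arm stopped a little short, so I'll shift it across and go down.

```bash
python3 -m crank '[[55,8,-26.5,0,0,0,0],[55,8,-26.5,10,0,0,0],[55,8,-26.5,30,0,0,0],[55,8,-26.5,50,0,0,0],[55,8,-26.5,50,0,0,0]]'
python3 - <<'E'
from h import *
out=[]
for n,B in(("scene",(230,150,320,250)),("top",(205,140,295,240))):
    p,d=optics.camera(n); print(n,blobs(p,B)); x0,y0,x1,y1=B
    out.append(cv2.resize(p[y0:y1,x0:x1],None,fx=4.4,fy=5,interpolation=cv2.INTER_CUBIC))
cv2.imwrite("pics/above.png",np.hstack(out)[:,:,::-1]); print(manip.read_state()["eef_pos"])
E
```

```text
clock: 2.4
eef_pos: [585.8, 23.7, 152.6]
eef_rot: [3.14, 0.005, -0.305]
wrist_force: [0.3, -0.1, -0.8]
finger_gap: 51.6
finger_force: 0.0
scene {'red': [(23, [274.9, 182.7])], 'yel': [(34, [273.5, 193.5])]}
top {'red': [], 'yel': []}
[587.20891528  23.73518474 155.73701251]
```

View pics/above.png

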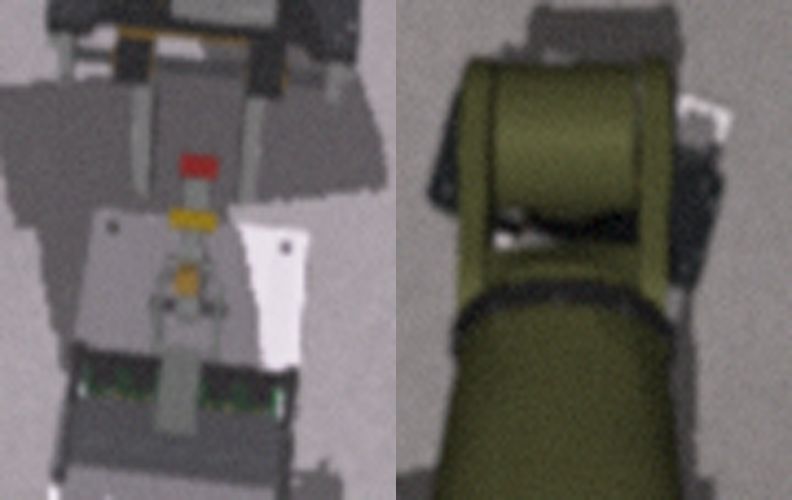

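The fingers straddle the knob evenly, with the tips at crop columns 142 and 247 and the knob at 193. I'll go down and close lightly.

```bash
python3 -m crank '[[55,0,0,22,0,0,0],[55,0,0,43,0,0,0],[55,0,0,43,0,0,0],[20,0,0,43,0,0,0],[20,0,0,43,0,0,0],[20,0,0,43,0,0,0],[20,0,0,43,0,0,0],[20,0,0,43,0,0,0]]' 15
python3 - <<'E'
from h import *
p,d=optics.camera("scene"); print(blobs(p,(230,150,320,250)))
E
```

```text
clock: 3.3
eef_pos: [587.5, 23.8, 113.0]
eef_rot: [3.142, -0.001, -0.306]
wrist_force: [0.1, -2.0, 1.1]
finger_gap: 29.7
finger_force: 15.0
{'red': [(24, [275.0, 182.2])], 'yel': [(33, [273.5, 193.5])]}
```

The knob is held: the gap is 29.7 mm and it should be 30. Next I'll work out the knob waypoints from the linkage.

```bash
cat >> h.py <<'E'
ctr=np.array([597.2,20.7]); yw=-0.306; ex=np.array([np.cos(yw),np.sin(yw)])
def hinge(t): return np.array([-10-18*np.cos(t-.4),60+18*np.sin(t-.4)])
def rot(f,a,b): return np.array([a*np.cos(f)-b*np.sin(f),a*np.sin(f)+b*np.cos(f)])
def knob(t,f): return hinge(t)+rot(f,42,40)
def tipz(t,f,L): return (hinge(t)+rot(f,L+2,6))
def grasp(s=None):
    s=s or manip.read_state(); p=s["eef_pos"]; return np.array([(p[:2]-ctr)@ex,p[2]+19])
def ik(g,x0=(1.2,.3)):
    from scipy.optimize import fsolve
    return fsolve(lambda q:knob(*q)-g,x0)
E
python3 - <<'E'
from h import *
g=grasp(); print(g,ik(g))
g0=knob(*ik(g))
for t,f in((1.05,.4),(.95,.2),(.9,.05),(.9,-.1),(1.0,-.125),(1.2,-.17),(1.4,-.2),(1.6,-.22),(1.8,-.23)):
    k=knob(t,f); print(t,f,"knob",k.round(1),"tool dx,dz",(k[0]-g0[0]).round(1),(g0[1]-k[1]).round(1),"tip",tipz(t,f,72).round(1))
# bar pixel -> t, plane y=0 of jig, from the initial top/scene
ey=np.array([-ex[1],ex[0]])
o,d=ray("scene",275,182.2); 
k=((ctr-o[:2])@ey)/(d[:2]@ey); X=o+k*d; print("bar on y=0 plane",(X[:2]-ctr)@ex,X[2])
for t in(1.0,1.1,1.18,1.25,1.3):
    b=[-10-85*np.cos(t),60+85*np.sin(t)]; print(t,proj("scene",[*(ctr+b[0]*ex),b[1]]).round(1))
E
```

```text
[-10.29412657 131.79725117] [1.35425174 0.63451129]
1.05 0.4 knob [ -1.2 124.1] tool dx,dz 9.1 7.7 tip [ 41.5 105.2]
0.95 0.2 knob [  7.9 117. ] tool dx,dz 18.2 14.8 tip [46. 90.]
0.9 0.05 knob [ 14.2 110.7] tool dx,dz 24.4 21.1 tip [47.8 78.3]
0.9 -0.1 knob [ 20.  104.2] tool dx,dz 30.3 27.6 tip [48.4 67.2]
1.0 -0.125 knob [ 21.8 104.6] tool dx,dz 32.1 27.2 tip [49.3 66.9]
1.2 -0.17 knob [ 25.6 105.2] tool dx,dz 35.9 26.6 tip [51.4 66.3]
1.4 -0.2 knob [ 29.4 106. ] tool dx,dz 39.7 25.8 tip [54.  66.3]
1.6 -0.22 knob [ 33.2 106.6] tool dx,dz 43.5 25.2 tip [57.  66.5]
1.8 -0.23 knob [ 37.  107.1] tool dx,dz 47.2 24.7 tip [60.4 66.7]
bar on y=0 plane -28.361768114784052 159.1321091426439
1.0 [275.4 182.6]
1.1 [275.3 183.3]
1.18 [275.1 184.1]
1.25 [275. 185.]
1.3 [274.8 185.7]
```

```bash
python3 -m crank '[[20,3,0,2,0,0,0],[20,6,0,4,0,0,0],[20,9.5,0,5.5,0,0,0],[20,14,0,9,0,0,0],[20,18.5,0,12.5,0,0,0],[20,21.5,0,15.5,0,0,0],[20,25,0,18.5,0,0,0],[20,25,0,18.5,0,0,0],[20,25,0,18.5,0,0,0]]' 15
python3 - <<'E'
from h import *
s=manip.read_state(); print(grasp(s),s["wrist_force"],s["finger_gap"])
p,d=optics.camera("scene"); print(blobs(p,(230,150,320,250)))
c=cv2.resize(p[160:250,235:315],None,fx=6,fy=6,interpolation=cv2.INTER_CUBIC); cv2.imwrite("pics/led.png",c[:,:,::-1])
E
```

```text
clock: 4.25
eef_pos: [610.7, 16.5, 93.5]
eef_rot: [3.141, 0.001, -0.306]
wrist_force: [-2.5, -3.6, -2.2]
finger_gap: 29.8
finger_force: 15.0
[ 14.17898491 112.50341198] [-2.53211581 -3.59339561 -2.17032902] 29.837497060694883
{'red': [], 'yel': [(32, [272.7, 205.1])]}
```

View pics/led.png

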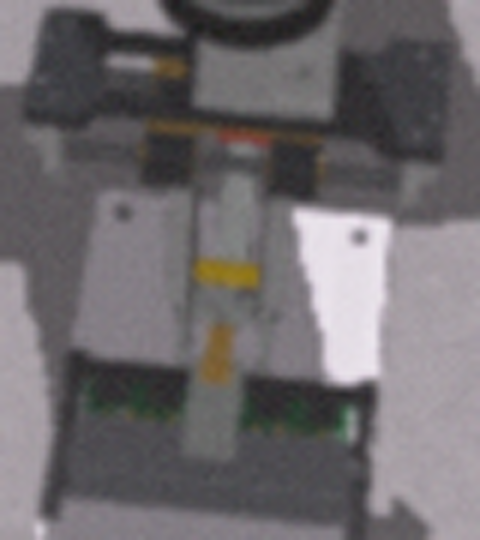

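The knob is led and the claw is nearly level, with the brass nose over the keeper. Now I'll lower in small steps and watch the force.

```bash
python3 -m crank '[[20,1,0.4,1.2,0,0,0],[20,2,0.7,2.2,0,0,0],[20,2.8,0.7,3.2,0,0,0],[20,2.8,0.7,3.2,0,0,0]]'; python3 -m crank '[[20,0.9,0,1,0,0,0],[20,0.9,0,1,0,0,0]]'; python3 -m crank '[[20,0.9,0,1,0,0,0],[20,0.9,0,1,0,0,0]]'
```

```text
clock: 4.7
eef_pos: [613.8, 15.2, 90.8]
eef_rot: [-3.141, -0.0, -0.306]
wrist_force: [-0.8, 0.1, -1.2]
finger_gap: 29.9
finger_force: 15.0
clock: 4.9
eef_pos: [614.6, 14.8, 89.8]
eef_rot: [-3.141, -0.0, -0.306]
wrist_force: [0.2, 0.6, -0.3]
finger_gap: 29.4
finger_force: 15.0
clock: 5.1
eef_pos: [615.4, 14.5, 88.7]
eef_rot: [-3.141, -0.0, -0.306]
wrist_force: [0.3, 1.9, -0.8]
finger_gap: 29.8
finger_force: 15.0
```

```bash
python3 -m crank '[[20,0.7,0,1,0,0,0],[20,0.7,0,1,0,0,0]]'; python3 -m crank '[[20,0.7,0,1,0,0,0],[20,0.7,0,1,0,0,0]]'
```

```text
clock: 5.3
eef_pos: [615.9, 14.4, 88.2]
eef_rot: [-3.141, 0.0, -0.306]
wrist_force: [-4.3, 2.5, 6.4]
finger_gap: 30.0
finger_force: 15.0
clock: 5.5
eef_pos: [616.3, 14.3, 87.8]
eef_rot: [-3.141, 0.001, -0.306]
wrist_force: [-9.7, 2.5, 12.7]
finger_gap: 29.9
finger_force: 15.0
```

Contact with the deck at grasp z ≈ 106.8, as predicted. I'll ease off and then slide forward lightly.

```bash
python3 -m crank '[[20,-0.6,0,-1,0,0,0],[20,-0.6,0,-1,0,0,0]]';  python3 -m crank '[[20,1,0,-0.17,0,0,0],[20,1,0,-0.17,0,0,0]]'
```

```text
clock: 5.7
eef_pos: [615.9, 14.4, 88.2]
eef_rot: [-3.141, 0.0, -0.306]
wrist_force: [-5.5, 3.3, 5.4]
finger_gap: 29.8
finger_force: 15.0
clock: 5.9
eef_pos: [616.7, 14.2, 88.3]
eef_rot: [-3.141, 0.001, -0.306]
wrist_force: [-7.3, 4.0, 8.4]
finger_gap: 29.7
finger_force: 15.0
```

```bash
for i in 1; do python3 -m crank '[[20,1,0.3,-0.5,0,0,0],[20,1,0.3,-0.5,0,0,0]]'; python3 -m crank '[[20,1,0,-0.3,0,0,0],[20,1,0,-0.3,0,0,0]]'; done | grep -E "pos|wrist"
```

```text
eef_pos: [617.7, 13.8, 88.8]
wrist_force: [-5.6, 3.9, 7.2]
eef_pos: [618.7, 13.4, 89.1]
wrist_force: [-5.5, 4.4, 7.4]
```

```bash
(python3 -m crank '[[20,1,-0.4,-0.35,0,0,0],[20,1,-0.4,-0.35,0,0,0]]'; python3 -m crank '[[20,1,0,-0.3,0,0,0],[20,1,0,-0.3,0,0,0]]';python3 -m crank '[[20,1,0,-0.25,0,0,0],[20,1,0,-0.25,0,0,0]]') | grep -E "pos|wrist"
python3 - <<'E'
from h import *
g=grasp(); print(g,ik(g),ik(g-[0,1]),ik(g-[0,2.4]))
E
```

```text
eef_pos: [619.8, 13.2, 89.4]
wrist_force: [-4.9, 2.0, 7.4]
eef_pos: [620.8, 12.9, 89.7]
wrist_force: [-3.3, 1.7, 5.6]
eef_pos: [622.0, 12.5, 89.5]
wrist_force: [1.0, 1.2, 0.2]
[ 26.12115356 108.502398  ] [ 1.32756736 -0.13252554] [ 1.29518773 -0.14616206] [ 1.25072181 -0.16473658]
```

The force has dropped to about zero, so the nose may be at the slot. I'll feel downward.

```bash
(python3 -m crank '[[20,0,0,0.7,0,0,0],[20,0,0,0.7,0,0,0]]'; python3 -m crank '[[20,0.2,0,0.7,0,0,0],[20,0.2,0,0.7,0,0,0]]') | grep -E "pos|wrist"
```

```text
eef_pos: [622.2, 12.4, 89.1]
wrist_force: [1.4, 1.4, 2.1]
eef_pos: [622.4, 12.4, 88.6]
wrist_force: [2.9, 0.4, 4.6]
```

```bash
(python3 -m crank '[[20,0.9,0,0.5,0,0,0],[20,0.9,0,0.5,0,0,0]]'; python3 -m crank '[[20,0.7,0,0.5,0,0,0],[20,0.7,0,0.5,0,0,0]]') | grep -E "pos|wrist"
```

```text
eef_pos: [623.0, 12.1, 87.8]
wrist_force: [2.2, 1.0, 4.4]
eef_pos: [623.6, 11.9, 87.2]
wrist_force: [1.2, 1.4, 4.3]
```

The nose is sinking at a steady force of about 4 N, so it's in the slot. I'll keep rotating it down.

```bash
(python3 -m crank '[[20,0.7,0,0.9,0,0,0],[20,0.7,0,0.9,0,0,0]]'; python3 -m crank '[[20,0.6,0,0.9,0,0,0],[20,0.6,0,0.9,0,0,0]]'; python3 -m crank '[[20,0.6,0,0.9,0,0,0],[20,0.6,0,0.9,0,0,0]]') | grep -E "pos|wrist"
python3 - <<'E'
from h import *
g=grasp(); print(g,[(ik(g-[0,o]),tipz(*ik(g-[0,o]),73)) for o in(0,1,2.4)])
E
```

```text
eef_pos: [624.4, 11.7, 86.4]
wrist_force: [1.4, 1.3, 5.0]
eef_pos: [625.0, 11.5, 85.6]
wrist_force: [2.4, 1.3, 5.1]
eef_pos: [625.5, 11.3, 85.1]
wrist_force: [-0.5, 1.1, 9.2]
[ 29.85315798 104.07782597] [(array([ 1.36675291, -0.23217001]), array([54.14469285, 63.39710162])), (array([ 1.33893307, -0.24628823]), array([53.56795184, 62.05821417])), (array([ 1.30089606, -0.26569756]), array([52.76737156, 60.20568091]))]
```

It bottomed out about 7 mm deep, which means the strap is on the deck. I'll test the hook with a short pull back.

```bash
(python3 -m crank '[[20,-1,0,-0.4,0,0,0],[20,-1,0,-0.4,0,0,0]]'; python3 -m crank '[[20,-1.5,0,0.1,0,0,0],[20,-1.5,0,0.1,0,0,0]]'; python3 -m crank '[[20,-1.5,0,0.3,0,0,0],[20,-1.5,0,0.3,0,0,0]]') | grep -E "pos|wrist"
```

```text
eef_pos: [625.1, 11.5, 85.4]
wrist_force: [5.9, -0.2, 5.3]
eef_pos: [623.6, 11.9, 85.2]
wrist_force: [6.2, 0.9, 4.4]
eef_pos: [622.1, 12.4, 84.7]
wrist_force: [5.2, 1.5, 3.8]
```

```bash
(python3 -m crank '[[20,-1.5,0,0.5,0,0,0],[20,-1.5,0,0.5,0,0,0]]'; python3 -m crank '[[20,-1.5,0,0.5,0,0,0],[20,-1.5,0,0.5,0,0,0]]') | grep -E "pos|wrist"
python3 - <<'E'
from h import *
g=grasp(); print(g,[(ik(g-[0,o]),tipz(*ik(g-[0,o]),73)) for o in(0,1,2.4)])
p,d=optics.camera("scene")
a=np.load("scene0.npz")["p"]
f=lambda q:cv2.resize(q[195:265,235:305],None,fx=5.6,fy=8,interpolation=cv2.INTER_CUBIC)
cv2.imwrite("pics/hook.png",np.hstack([f(a),f(p)])[:,:,::-1])
E
```

```text
eef_pos: [620.6, 12.9, 84.2]
wrist_force: [4.9, 1.2, 3.3]
eef_pos: [619.0, 13.4, 83.6]
wrist_force: [5.0, 0.4, 4.0]
[ 23.02939594 102.61450217] [(array([ 0.99074776, -0.16436056]), array([50.02152837, 63.67320292])), (array([ 0.95703339, -0.17454641]), array([49.62348492, 62.40029006])), (array([ 0.90953699, -0.18822659]), array([49.08455573, 60.64015886]))]
```

View pics/hook.png

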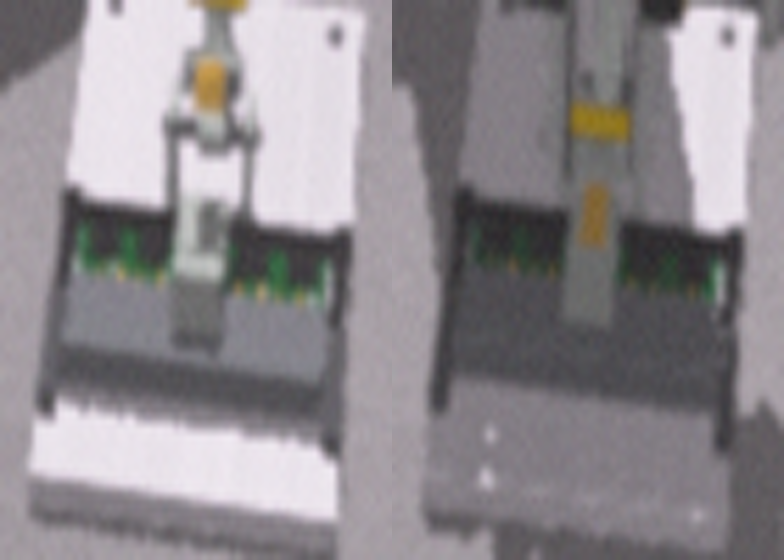

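Comparing left (start) with right (now), the keeper and head edge have moved about 2–3 px towards the board. The hook holds and the head is drawn, with the lever at about 0.95. I'll ease forward to slack, release the knob and rise.

```bash
(python3 -m crank '[[20,1.5,0,-0.5,0,0,0],[20,3,0,-0.9,0,0,0],[20,4.5,0,-1.3,0,0,0],[20,6,0,-1.5,0,0,0],[20,6,0,-1.5,0,0,0]]'; python3 -m crank '[[55,0,0,0,0,0,0],[55,0,0,0,0,0,0],[55,0,0,0,0,0,0],[55,0,0,0,0,0,0]]'; python3 -m crank '[[55,0,0,-30,0,0,0],[55,0,0,-75,0,0,0],[55,0,0,-120,0,0,0],[55,0,0,-140,0,0,0],[55,0,0,-140,0,0,0]]')
python3 - <<'E'
from h import *
s=manip.read_state(); print(s["eef_pos"],s["wrist_force"])
ey=np.array([-ex[1],ex[0]])
p,d=optics.camera("scene"); m=masks(p)
d0=np.load("scene0.npz")
def pts(p,d,k):
    M=masks(p)[k].copy(); M[:150]=0;M[260:]=0;M[:,:230]=0;M[:,320:]=0
    v,u=np.nonzero(M); c=C["scene"]; z=d[v,u]; 
    q=np.array([z*(u-c["camera_matrix"][0,2])/c["camera_matrix"][0,0],z*(v-c["camera_matrix"][1,2])/c["camera_matrix"][1,1],z]).T
    X=(q-c["t"])@c["R"]; j=np.c_[(X[:,:2]-ctr)@ex,(X[:,:2]-ctr)@ey,X[:,2]]
    return len(u),np.median(j,0).round(1),j.std(0).round(1),(u.mean().round(1),v.mean().round(1))
for k in("red","yel"): print(k,"start",pts(d0["p"],d0["d"],k),"now",pts(p,d,k))
t,_=optics.camera("top"); print(blobs(t,(205,140,295,240)))
E
```

```text
clock: 9.85
eef_pos: [624.9, 11.5, 85.3]
eef_rot: [-3.141, -0.001, -0.306]
wrist_force: [3.2, 0.7, 5.3]
finger_gap: 30.0
finger_force: 15.0
clock: 10.25
eef_pos: [624.1, 11.6, 84.7]
eef_rot: [3.141, 0.001, -0.306]
wrist_force: [0.2, -0.4, -1.1]
finger_gap: 51.3
finger_force: 0.0
clock: 10.75
eef_pos: [625.3, 11.6, 228.5]
eef_rot: [-3.14, -0.005, -0.306]
wrist_force: [-0.6, -0.4, -0.3]
finger_gap: 51.9
finger_force: 0.0
[625.29497442  11.62686687 228.48736566] [-0.64029753 -0.37122659 -0.29087219]
red start (21, array([-42.2,  -0.9, 143.9]), array([3.4, 5.3, 2.1]), (np.float64(274.9), np.float64(182.4))) now (23, array([-37.9,  -2.7, 145.5]), array([2.6, 6. , 2.5]), (np.float64(274.4), np.float64(183.6)))
yel start (30, array([-10.9,   0.4, 133.7]), array([167.7,  10.6, 166.3]), (np.float64(273.8), np.float64(193.2))) now (32, array([ 29.6,  -0.2, 105.2]), array([3.2, 7.5, 2.3]), (np.float64(271.8), np.float64(211.2)))
{'red': [], 'yel': []}
```

The depth points, corrected with the known start pose, put the bar at jig x ≈ −36, z ≈ 141 (lever about 1.26). The hook is still down, with the knob at (30, 103). Going for the bar now.

```bash
python3 -m crank '[[50,-33,0,0,0,0,0],[50,-65.5,0,0,0,0,0],[50,-65.5,0,35,0,0,0],[50,-65.5,0,75,0,0,0],[50,-65.5,0,109,0,0,0],[50,-65.5,0,109,0,0,0],[50,-65.5,0,109,0,0,0]]' 20;  python3 -m crank '[[12,0,0,0,0,0,0],[12,0,0,0,0,0,0],[12,0,0,0,0,0,0],[12,0,0,0,0,0,0],[12,0,0,0,0,0,0]]'
python3 -c "
from h import *
g=grasp();print(g)
for t in (1.26,1.1,.95,.8,.65,.5,.35,.2,.1,.03,-.02): print(t,(85*(np.cos(1.26)-np.cos(t))).round(1),(85*(np.sin(1.26)-np.sin(t))).round(1))"
```

```text
clock: 11.55
eef_pos: [561.7, 31.4, 115.8]
eef_rot: [3.141, 0.002, -0.306]
wrist_force: [-0.1, 0.2, 0.9]
finger_gap: 46.6
finger_force: 0.0
clock: 12.05
eef_pos: [562.2, 31.5, 116.8]
eef_rot: [-3.141, -0.001, -0.306]
wrist_force: [-0.9, 0.4, 6.2]
finger_gap: 23.4
finger_force: 20.0
[-36.58682925 135.84927807]
1.26 0.0 0.0
1.1 -12.6 5.2
0.95 -23.4 11.8
0.8 -33.2 20.0
0.65 -41.7 29.5
0.5 -48.6 40.2
0.35 -53.9 51.8
0.2 -57.3 64.0
0.1 -58.6 72.4
0.03 -59.0 78.4
-0.02 -59.0 82.6
```

The bar is pinched (gap 23.4 mm). Now I'll swing in arc steps and watch the radial force.

```bash
(python3 -m crank '[[12,-4,0,1.5,0,0,0],[12,-8,0,3.2,0,0,0],[12,-12.5,0,5.2,0,0,0],[12,-12.5,0,5.2,0,0,0]]'; python3 -m crank '[[12,-3.6,0,2,0,0,0],[12,-7.2,0,4.2,0,0,0],[12,-10.8,0,6.6,0,0,0],[12,-10.8,0,6.6,0,0,0]]')|grep -E "pos|wrist|gap"
```

```text
eef_pos: [549.6, 35.4, 110.8]
wrist_force: [-0.7, 1.9, 3.6]
finger_gap: 24.0
eef_pos: [539.2, 38.7, 103.6]
wrist_force: [1.9, 1.9, -0.3]
finger_gap: 23.3
```

```bash
(python3 -m crank '[[12,-3.4,0,2.6,0,0,0],[12,-6.7,0,5.4,0,0,0],[12,-9.8,0,8.2,0,0,0],[12,-9.8,0,8.2,0,0,0]]'; python3 -m crank '[[12,-2.9,0,3.1,0,0,0],[12,-5.8,0,6.3,0,0,0],[12,-8.5,0,9.5,0,0,0],[12,-8.5,0,9.5,0,0,0]]')|grep -E "pos|wrist|gap"
```

```text
eef_pos: [530.3, 41.4, 95.2]
wrist_force: [7.6, 0.2, -6.0]
finger_gap: 23.9
eef_pos: [522.9, 43.7, 85.9]
wrist_force: [13.4, -0.0, -8.7]
finger_gap: 23.5
```

The force is radial and points inward, so the true angle is slightly lower, at about 0.58. I'll correct the arc.

```bash
(python3 -m crank '[[12,0.3,0,3.5,0,0,0],[12,-2,0,7,0,0,0],[12,-4.2,0,10.5,0,0,0],[12,-4.2,0,10.5,0,0,0]]'; python3 -m crank '[[12,-1.7,0,4,0,0,0],[12,-3.3,0,8,0,0,0],[12,-4.7,0,11.9,0,0,0],[12,-4.7,0,11.9,0,0,0]]')|grep -E "pos|wrist|gap"; python3 -c "
from h import *
print(grasp())"
```

```text
eef_pos: [517.2, 45.6, 75.3]
wrist_force: [-4.6, 5.2, 2.8]
finger_gap: 23.3
eef_pos: [512.4, 47.1, 63.3]
wrist_force: [-5.7, 6.1, 1.6]
finger_gap: 24.0
[-88.789878    82.31213791]
```

```bash
(python3 -m crank '[[12,-1.3,-0.4,4,0,0,0],[12,-2.4,-0.4,8,0,0,0],[12,-3.3,-0.4,12.4,0,0,0],[12,-3.3,-0.4,12.4,0,0,0]]'; python3 -m crank '[[12,-0.5,0,4,0,0,0],[12,-0.8,0,8,0,0,0],[12,-0.9,0,10.5,0,0,0],[12,-0.9,0,10.5,0,0,0]]')|grep -E "pos|wrist|gap"; python3 -c "
from h import *
print(grasp())"
```

```text
eef_pos: [509.5, 48.1, 50.8]
wrist_force: [-6.1, 3.8, 0.2]
finger_gap: 23.7
eef_pos: [508.4, 48.4, 40.4]
wrist_force: [-6.7, 3.6, -0.4]
finger_gap: 23.8
[-92.98617329  59.37908769]
```

```bash
(python3 -m crank '[[12,-0.3,-0.2,2,0,0,0],[12,-0.3,-0.2,2,0,0,0]]'; python3 -m crank '[[12,0,0,1.5,0,0,0],[12,0,0,1.5,0,0,0]]'; python3 -m crank '[[12,0,0,1.2,0,0,0],[12,0,0,1.2,0,0,0]]')|grep -E "pos|wrist|gap"
```

```text
eef_pos: [508.4, 48.5, 38.6]
wrist_force: [-6.9, 2.3, -0.7]
finger_gap: 23.8
eef_pos: [508.4, 48.5, 37.1]
wrist_force: [-6.4, 2.9, -1.2]
finger_gap: 23.6
eef_pos: [508.4, 48.6, 36.4]
wrist_force: [-9.4, 2.9, 5.4]
finger_gap: 23.7
```

The lever meets its stop with the bar at z ≈ 60, as expected. I'll give it a small firm press, then release and look.

```bash
(python3 -m crank '[[12,0,0,0.7,0,0,0],[12,0,0,0.7,0,0,0]]'; python3 -m crank '[[50,0,0,-0.7,0,0,0],[50,0,0,-0.7,0,0,0],[50,0,0,-0.7,0,0,0],[50,0,0,-0.7,0,0,0],[50,0,0,-0.7,0,0,0]]'; python3 -m crank '[[50,0,0,-25,0,0,0],[50,0,0,-70,0,0,0],[50,0,0,-120,0,0,0],[50,0,0,-165,0,0,0],[50,0,0,-165,0,0,0]]'; python3 -m crank '[[50,-40,0,0,0,0,0],[50,-80,0,0,0,0,0],[50,-120,0,0,0,0,0],[50,-150,0,0,0,0,0],[50,-150,0,0,0,0,0]]')|grep -E "pos|wrist|gap"
python3 - <<'E'
from h import *
out=[]
for n,B in(("scene",(230,170,320,270)),("top",(205,140,295,240))):
    p,d=optics.camera(n); print(n,blobs(p,B)); x0,y0,x1,y1=B
    out.append(cv2.resize(p[y0:y1,x0:x1],None,fx=4.4,fy=5,interpolation=cv2.INTER_CUBIC))
for t in(0,.1,.3): print(t,proj("scene",[*(ctr+(-10-85*np.cos(t))*ex),60+85*np.sin(t)+4]))
cv2.imwrite("pics/end.png",np.hstack(out)[:,:,::-1])
E
```

```text
eef_pos: [508.5, 48.6, 36.0]
wrist_force: [-11.9, 2.1, 10.6]
finger_gap: 23.5
eef_pos: [509.7, 48.5, 36.5]
wrist_force: [-0.5, -0.2, -0.0]
finger_gap: 47.5
eef_pos: [511.8, 48.6, 207.5]
wrist_force: [-0.2, 0.1, -1.1]
finger_gap: 46.8
eef_pos: [364.4, 94.4, 201.2]
wrist_force: [0.7, -0.4, -1.3]
finger_gap: 46.7
scene {'red': [(3, [273.3, 189.3]), (3, [277.0, 189.7])], 'yel': [(36, [272.1, 209.0])]}
top {'red': [], 'yel': [(1, [252.0, 172.0]), (37, [249.5, 181.4])]}
0 [275.518844   190.15215898]
0.1 [275.64524627 188.19617762]
0.3 [275.81814345 184.90864823]
```

View pics/end.png

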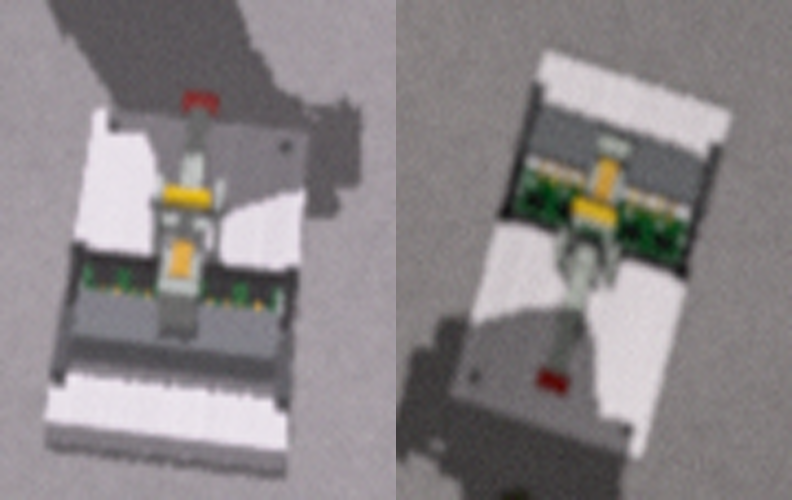

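The lever lies home, with the bar at crop (552,381) in the top view. I need to check that the head is actually drawn, so I'll measure how far the keeper and head have moved since the start.

```bash
python3 - <<'E'
from h import *
ey=np.array([-ex[1],ex[0]])
q,_=optics.camera("scene"); r,_=optics.camera("top")
def rect(n,im,z,x0,x1,y0,y1):
    X,Y=np.meshgrid(np.arange(x0,x1,.5),np.arange(y0,y1,.5))
    W=np.c_[(ctr+X.ravel()[:,None]*ex+Y.ravel()[:,None]*ey),np.full(X.size,z)]
    c=C[n]; P=(W@c["R"].T+c["t"])@c["camera_matrix"].T; M=(P[:,:2]/P[:,2:]).astype(np.float32).reshape(*X.shape,2)
    return cv2.cvtColor(cv2.remap(im,M[...,0],M[...,1],cv2.INTER_CUBIC),cv2.COLOR_RGB2GRAY).astype(np.float32)
for n,now in(("scene",q),("top",r)):
    a0=np.load(n+"0.npz")["p"]
    for nm,z,box in(("keeper back stop",75,(58,85,-14,14)),("head face L",60,(65,90,20,50)),("head face R",60,(65,90,-50,-20)),("fixed slab",20,(92,135,-60,60))):
        a=rect(n,a0,z,*box);b=rect(n,now,z,*box)
        pr=(a.mean(0),b.mean(0)); s=np.arange(-30,31)
        w=cv2.createHanningWindow(a.shape[::-1],cv2.CV_32F)
        (dx,dy),resp=cv2.phaseCorrelate(a,b,w); print(n,nm,"jig dx mm",round(dx/2,1),"dy",round(dy/2,1),round(resp,2))
    for p,l in((a0,"start"),(now,"now")):
        print(l,rect(n,p,67,40,100,-9,9).mean(0)[::4].astype(int).tolist()); print(l,"side",rect(n,p,60,40,110,25,50).mean(0)[::4].astype(int).tolist())
E
```

```text
scene keeper back stop jig dx mm -0.0 dy 0.0 0.59
scene head face L jig dx mm -0.0 dy 0.1 0.63
scene head face R jig dx mm -0.1 dy -0.0 0.67
scene fixed slab jig dx mm -0.0 dy -0.0 0.32
start [136, 138, 139, 141, 143, 154, 171, 186, 188, 181, 165, 141, 121, 110, 107, 107, 109, 109, 109, 108, 107, 107, 103, 95, 88, 88, 95, 108, 119, 116]
start side [68, 71, 71, 70, 70, 71, 79, 90, 104, 116, 123, 128, 131, 132, 132, 132, 132, 131, 131, 132, 132, 133, 133, 134, 132, 128, 119, 104, 90, 83, 82, 82, 83, 84, 89]
now [176, 173, 165, 161, 168, 179, 184, 179, 166, 143, 123, 108, 103, 104, 106, 106, 106, 106, 106, 104, 100, 93, 86, 84, 90, 100, 109, 111, 103, 90]
now side [63, 67, 69, 69, 69, 74, 86, 101, 116, 125, 128, 129, 129, 129, 128, 128, 128, 129, 129, 129, 130, 130, 130, 127, 119, 104, 90, 83, 80, 79, 80, 81, 86, 94, 105]
top keeper back stop jig dx mm -0.0 dy 0.2 0.55
top head face L jig dx mm 0.0 dy 0.1 0.73
top head face R jig dx mm -0.0 dy 0.1 0.61
top fixed slab jig dx mm -0.1 dy 0.1 0.31
start [153, 151, 145, 134, 120, 105, 91, 75, 62, 60, 76, 103, 132, 151, 161, 157, 138, 113, 95, 95, 118, 151, 182, 203, 212, 213, 212, 211, 211, 212]
start side [176, 173, 157, 131, 107, 94, 94, 100, 102, 102, 102, 101, 101, 101, 101, 100, 100, 100, 99, 98, 105, 123, 150, 178, 199, 210, 213, 212, 211, 211, 211, 212, 212, 211, 209]
now [150, 151, 151, 150, 148, 140, 128, 114, 105, 105, 122, 143, 155, 153, 141, 119, 96, 89, 106, 136, 168, 192, 204, 207, 207, 206, 205, 205, 205, 205]
now side [142, 124, 102, 89, 89, 94, 97, 99, 97, 97, 97, 97, 96, 95, 96, 96, 95, 95, 100, 115, 142, 171, 192, 202, 206, 206, 205, 205, 204, 204, 205, 205, 206, 206, 204]
```

The edge profiles agree in both views: the head and keeper edges have moved about 3.5–4 mm towards the board, so the head is latched. The phase correlation only locked onto fixed-pattern noise. The lever is home and the arm is clear, so I'm handing in.

```bash
python3 -c "
from cell import manip
print(manip.sign_off())"
```

```text
the job is handed in; nothing more can be done
None
```

I hooked the claw by light feel and closed the lever fully home. The camera views show the head drawn in about 3.5–4 mm. I let go, moved the arm clear and handed the job in; no verdict came back. While feeling for the slot, the wrist force once reached about 16 N (12.7 N vertical) and I backed off at once; I estimate 12–13 N at the claw, above your 10 N guide but below the 15 N limit.

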